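# Unmould the castings and start the drying blower

### The arm

A 7-joint arm with a two-finger parallel gripper is mounted at the origin on a cart in front of the work surface, level with it; the furniture and walls round the work are solid. World frame = base frame: x ahead of the robot, y to its left, z up, the work surface at z = 0. Lengths are in m, angles in degrees, forces in N, time in s.
With the tool pointing down it reaches from about 0.425 to 1.025 m from the base axis. Payload 9.4 kg.
Tool frame: the origin (TCP) lies midway between the tips of the shut fingers; the grasp point (between the pads) lies 19 mm behind it; z points along the fingers, y is the line along which they close (so a half turn about z gives the same grasp; the last joint's range is limited). The gripper opens to 93 mm and grips with 3 to 60 N. Pads are 15 mm wide; open, the fingers measure 128 mm over their backs; the gripper's body (75 mm by 188 mm) begins 65 mm behind the grasp point.
Start: joints at [-77.16, 34.337, -0.143, 91.639, 0.103, 54.024, -4.572], TCP at [0.215, 0.692, 0.219] pointing down, gripper open.
Joint ranges: [-147.43, 147.43], [-19.82, 112.94], [-74.19, 73.91], [6.32, 146.72], [-59.91, 239.91], [6.04, 106.73], [-150.56, 150.56]. Speed limits (degrees/s): [127.2, 127.2, 172.46, 172.46, 180, 180, 180].

### API

Orientations are given as [roll, pitch, yaw] about the fixed x, y, z axes, in that order (R = Rz(yaw) Ry(pitch) Rx(roll)).
In Python, from bench import manip gives the robot as it stands.
- The arm moves only by the tool send_rows, never from a script. Its argument "plan" is one flat list of numbers, 5 for each row, row after row: the opening, from -1 (shut) to 1 (fully open), then the shift along the tool's x, y, z scaled (see below), then the turn about the tool's z scaled (see below). In form: [fingers, x, y, z, yaw, fingers, x, y, z, yaw, ...]. A call has 1 to 10 rows; each row is the pose to reach, as a shift and turn from the pose commanded when the call began, along the tool's axes at that moment, turning the shorter way round; what a row does not reach only later rows make up. The controller multiplies each number of a shift by 250 mm and each number of a turn by 180 degrees. A row lasts 1/8 s, in which the tool goes at most 62.5 mm and 10.7 degrees, less where a joint would pass 70% of its speed; a pose out of reach is approached as far as the arm can. A call with a number of a shift or a turn outside -1 to 1 is refused whole. A call with a gripper value outside its range is refused whole. The fingers move at their own pace and stop on an object; "force" is the grip in N (left out, the last holds). Time passes only in rows, so rows that repeat a pose let the fingers close. It gives the time, the measured TCP pose, the force, the opening and the grip force at its end, in the units of the state.
- manip.state(): the state, without advancing time (a new reading comes with each control period).
- manip.read_camera(name): name is "side" or "top" or "wrist"; returns the picture (480x640x3 uint8, red, green, blue); there is no depth.
- manip.get_calibration(name): a dict with "fx", "fy", "cx", "cy" (pixels), "origin" and "attitude" of the camera in the world; the wrist camera has in their place "tool_from_camera" (4x4, takes a point from camera to tool coordinates, whose origin is the TCP and whose axes are the flange's). Camera axes: x right, y down, z forward; pixel columns grow to the right and rows downward; lengths in m; the calibration is good to about 2 mm. A picture is of the moment at which its call begins: read the wrist's pose just before it. get_calibration takes no time and is no camera call.
- manip.close_job(): hands the job in; it is judged then, once.
The state is a dict: "clock": time; "joint_pos": joint angles; "dq": joint speeds; "effort": joint torques, N m; "ee_pos": TCP position; "eef_rot": TCP orientation; "force": force on the tool from outside, world axes, zero at the start; "ft_torque": the same for the moment, N m; "opening": finger opening in m; "grasp_force": force on a finger pad.
Only numpy, scipy, OpenCV 4.12 (cv2) and the standard library are available. Lean on these libraries where they do the work, as an engineer would, in place of code of your own. Each camera call takes 0.05 s, during which the arm holds its last target. There are 200 camera calls.

### The job

Push the sprung drying platform down until it lies level and its catch holds it, then lift every casting out of the mould and stand them all upright on the platform. Then switch the blower on so that it keeps running by itself: squeeze its trigger right in, press the lock-on button in the side cheek while the trigger is in, and ease off the trigger so that it stays locked. Leave the other things on the table where they are.

Things in the scene. Friction and masses are not known exactly. Their poses are not given: they have to be found in the camera images.
- station: fixed drying station, grey base plate 150 x 346 x 8 mm. Origin: on the table under the middle of the platform (y = 0); x points away from the robot to the platform's hinge, y left, z up. To the right a black blower lies along y (axis 52 mm high, 54 mm diameter, y from -71 to -266 mm), nozzle to the platform, its trigger and lock-on button on top at y = -141 mm
- platform_centre (a point): centre of the upper face of the platform, a perforated aluminium plate 130 (x) by 132 (y) mm, room for two rows of three castings; axes turn with it, the station's when level; 45 mm above the table when level. Rims 4 mm wide, 6 mm high on the left, right and far edges. Hinge along y at the far edge, 65 mm away; free edge 65 mm to the robot's side
- catch_hook (a point): middle of the platform's catch, a sprung steel hook 24 mm long (y) before the middle of the free edge; it reaches 4 mm over the edge of the level plate and rises at most 12 mm above it. The platform's edge pushes it aside by itself. Push the platform beside it, not on it
- platform (a joint): platform angle, rad: 0 level; begins sprung up at up to 0.5, free edge raised. Pushing down near the free edge takes 5 to 10 N; pushed right down to its stop at 0, the catch snaps over the edge and holds it at about 0.01. A vertical push at 30 mm on the robot's side of where platform_centre lies when level (above the station's origin) meets the plate at every angle
- trigger_face (a point): centre of the upper face of the blower's white trigger, 30 mm (x) by 50 mm (y), 92.5 mm above the table when out; station axes. It moves straight down when squeezed. At x = 11 mm, y = -141 mm of the station; its near edge is 2 mm from the cheek
- trigger (a joint): trigger travel, m: 0 out, 0.011 right in (spring 3.5 N at first, 9 N right in). Beyond about 0.0085 the lock-on button can be pressed; when locked and eased it rises only to about 0.007 and stays there with the button in. Squeezing it again frees the button
- cheek (a point): middle of the top of the cheek, a grey upright wall on the robot's side of the trigger that carries the lock-on button: 12 mm thick (station x from -18 to -6 mm), 60 mm long (y), top 110 mm above the table. It can be pinched between a finger standing over the trigger and a finger before the button
- lock_face (a point): centre of the outer face of the white lock-on button, 16 mm diameter, on the robot's side of the cheek, 97.5 mm above the table, standing 7.5 mm out of it; station axes; pressed along +x. From the cheek's trigger side to this face: 19.5 mm, 13 mm when pressed
- lock_button (a joint): button travel, m: 0 out, 0.0065 right in (1 to 2 N). It springs back unless the trigger's lock holds it; the trigger blocks it until it is squeezed in
- mould: fixed steel mould block 126 x 134 x 20 mm (x, y, z), left of the platform, origin at the centre of its underside. Six open cavities 43 x 37 mm, 10 mm deep, at x = +-33 mm, y = -42, 0, 42 mm; a seated casting's base is flush with the block's top, its axes along the mould's
- casting_1: white cast T-bracket, 50 g: base 40 x 34 x 10 mm (x, y, z), on its middle an upright web 12 mm thick (x), 28 mm wide (y), 28 mm high; 38 mm in all. Origin: centre of the base's underside; z up through the web. Take it from above by the web, closing along x. Begins seated in one of the mould's cavities; absent in some starts (None)
- casting_2: a casting like casting_1
- casting_3: a casting like casting_1
- casting_4: a casting like casting_1
- casting_5: a casting like casting_1
- casting_6: a casting like casting_1
- marker: black marker, 138 mm long, lying on the table, bystander; origin at the centre of its underside
- forceps: steel forceps, 138 mm long, lying on the table, bystander; origin at the centre of its underside
Not all that is in view belongs to the job. What is shaped like the casting_3 but pink is not meant.

How it is judged:
By the outcome, as a careful person would: the job done as asked, in the order asked, and still so for the second after the job is handed in, with the robot touching nothing.
Of casting_1, casting_2, casting_3, casting_4, casting_5, casting_6 only 4 to 6 are there at a start; the rules pass over those that are not, and their reading is None.
At some moment in a run one of casting_1, casting_2, casting_3, casting_4, casting_5, casting_6 may be knocked a few centimetres aside while the robot is not near it.
It also fails if it takes over 210 s, if anything falls off the work surface, if the arm or the gripper's body presses on something with over 40 N, if the wrist force passes 120 N, or if a joint passes its speed limit or range.

## Working session

There is one attempt and no reset: what is moved stays moved. The work goes in short steps, Python scripts to look and compute and a tool call to move; the robot and the scene stay as the last step left them, time stands still between calls to the robot, and variables do not carry over. Pictures are saved under pics/ and viewed, at most 14 in all, crops included, and the job is handed in when it is done.

Besides the shell and the picture viewer there is one more tool, called as name(argument=value, ...), one argument or row to a line, values as JSON. send_rows: Moves the arm, as the interface text tells. Shifts and turns lie within -1 to 1; 1 stands for 250 mm of shift or 180 degrees of turn. Its arguments: {"type":"object","properties":{"plan":{"type":"array","items":{"type":"number","minimum":-1,"maximum":1}},"force":{"type":"number"}},"required":["plan"]}

```bash
mkdir -p pics; ls; cat > h.py <<'E'
import numpy as np, cv2
from bench import manip
from scipy.spatial.transform import Rotation as R
def shot(name,fn=None):
    s=manip.state(); im=manip.read_camera(name)
    if fn: cv2.imwrite('pics/'+fn+'.png',cv2.cvtColor(im,cv2.COLOR_RGB2BGR))
    return s,im
E
python3 - <<'E'
from h import *
for n in('top','side','wrist'):
    s,im=shot(n,n+'0'); print(n,manip.get_calibration(n))
print(s)
E
```

```text
pics
top {'fx': 541.5608199996525, 'fy': 541.5608199996525, 'cx': 318.3555286387016, 'cy': 244.76483634262058, 'origin': array([ 0.49730097, -0.23317357,  1.16628749]), 'attitude': array([-173.49453847,   -0.51189341,  -89.29761521])}
side {'fx': 613.9695380350437, 'fy': 613.9695380350437, 'cx': 319.9305819597059, 'cy': 236.83458209417753, 'origin': array([0.32283681, 0.68322485, 0.54848185]), 'attitude': array([-116.25987453,    0.18426237, -163.25702436])}
wrist {'fx': 339.6701515445745, 'fy': 339.6701515445745, 'cx': 318.95371312843747, 'cy': 240.95180570649012, 'tool_from_camera': array([[ 9.19745563e-04, -9.53789032e-01, -3.00475682e-01,
         8.49170953e-02],
       [ 9.99998698e-01,  4.78732407e-04,  1.54133820e-03,
         1.33117551e-03],
       [-1.32626402e-03, -3.00476709e-01,  9.53788231e-01,
        -1.65742312e-01],
       [ 0.00000000e+00,  0.00000000e+00,  0.00000000e+00,
         1.00000000e+00]])}
{'clock': 0.1, 'joint_pos': array([-77.16373679,  34.37958175,  -0.14503098,  91.67534172,
         0.10305192,  54.02588873,  -4.57258179]), 'dq': array([ 0.04134481, -0.06047779,  0.04742026, -0.08822697,  0.12751026,
       -0.01545197, -0.07852738]), 'effort': array([ 4.21228571e-03, -7.66550875e+01,  1.50232561e+00, -2.52937657e+01,
       -5.22296783e-02,  1.36955321e-02,  7.32384547e-05]), 'ee_pos': array([0.21465163, 0.69203466, 0.21785721]), 'eef_rot': array([-1.79919686e+02,  7.84554199e-03,  1.62771508e+02]), 'force': array([0.24551092, 0.2483553 , 0.24357055]), 'ft_torque': array([ 0.01086313, -0.00756753, -0.03567536]), 'grasp_force': 0.0, 'opening': 0.09295729820423725}
```

View pics/top0.png

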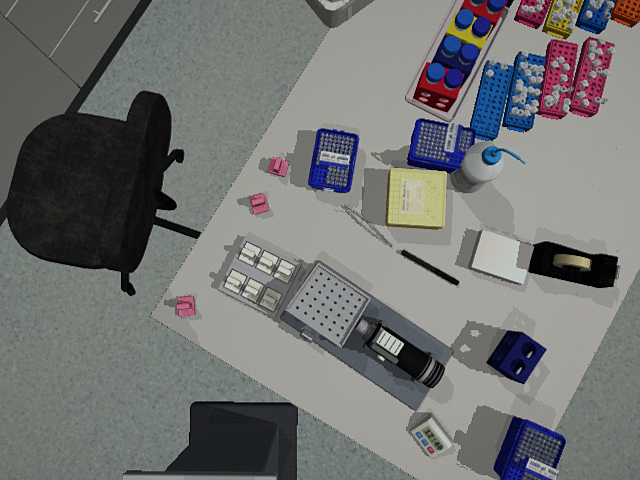

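View pics/side0.png

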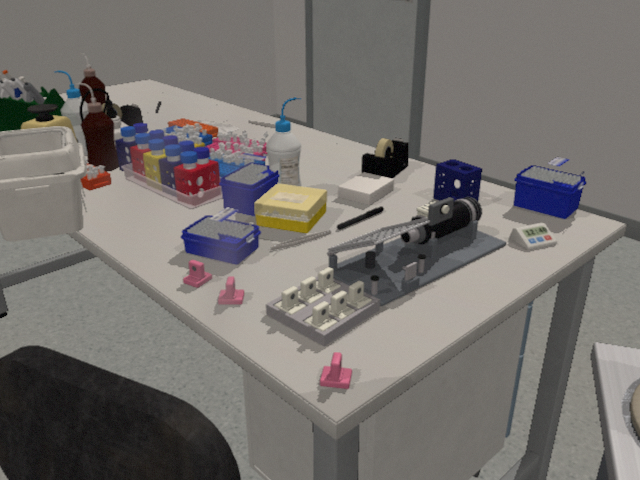

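```bash
cat >> h.py <<'E'
def campose(n,s):
    c=manip.get_calibration(n); K=np.array([[c['fx'],0,c['cx']],[0,c['fy'],c['cy']],[0,0,1]])
    if n=='wrist':
        T=np.eye(4);T[:3,:3]=R.from_euler('xyz',s['eef_rot'],degrees=True).as_matrix();T[:3,3]=s['ee_pos']
        T=T@c['tool_from_camera'];return K,T[:3,:3],T[:3,3]
    return K,R.from_euler('xyz',c['attitude'],degrees=True).as_matrix(),np.array(c['origin'])
def ray(n,s,px,z):
    K,A,o=campose(n,s); px=np.atleast_2d(px).astype(float)
    d=np.c_[px,np.ones(len(px))]@np.linalg.inv(K).T@A.T
    return o+d*((z-o[2])/d[:,2])[:,None]
def proj(n,s,P):
    K,A,o=campose(n,s); q=(np.atleast_2d(P)-o)@A@K.T; return q[:,:2]/q[:,2:]
def tgt(dxyz_world=None,pos=None,yaw=None):
    "shift in plan units in the tool axes at measured pose"
    s=manip.state();M=R.from_euler('xyz',s['eef_rot'],degrees=True).as_matrix()
    sh=M.T@(np.array(pos)-s['ee_pos'])/.25
    dy=None
    if yaw is not None:
        dy=-((yaw-s['eef_rot'][2]+180)%360-180)/180
    return sh.round(4),dy
E
python3 - <<'E'
from h import *
s=manip.state()
for nm,p,z in[('mould',(262,277),.02),('plat',(328,303),.06),('trig',(388,344),.0925),('basecornR',(453,350),.008),('basecornB',(416,410),.008),('pink',(185,306),.01)]:
    print(nm,ray('top',s,p,z).round(3))
im=cv2.imread('pics/top0.png'); cv2.imwrite('pics/c0.png',cv2.resize(im[225:425,215:465],None,fx=3,fy=3,interpolation=cv2.INTER_CUBIC)[:600,:750])
E
```

```text
mould [[ 0.558 -0.124  0.02 ]]
plat [[ 0.505 -0.263  0.06 ]]
trig [[ 0.426 -0.38   0.093]]
basecornR [[ 0.41  -0.529  0.008]]
basecornB [[ 0.286 -0.45   0.008]]
pink [[0.495 0.039 0.01 ]]
```

View pics/c0.png

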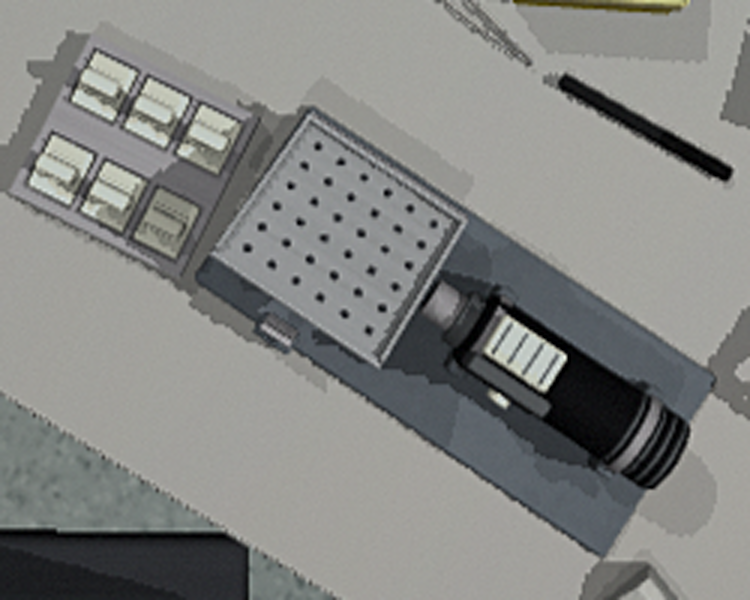

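```bash
python3 - <<'E'
from h import *
print(tgt(pos=(.5,.45,.3),yaw=130),tgt(pos=(.56,.2,.3),yaw=100))
s=manip.state()
f=lambda p:(215+p[0]/3,225+p[1]/3)
A=ray('top',s,[f((714,380)),f((602,557))],.008); print(A.round(4)); d=A[0]-A[1]; print(np.linalg.norm(d),np.degrees(np.arctan2(d[1],d[0])))
B=ray('top',s,[f((258,120)),f((185,277)),f((8,190))],.02);print(B.round(4),np.linalg.norm(B[0]-B[1]),np.linalg.norm(B[1]-B[2]))
d=B[0]-B[1];print(np.degrees(np.arctan2(d[1],d[0])),(B[0]+B[2])/2)
E
```

```text
(array([-1.3768, -0.5873, -0.3273]), np.float64(0.18205915855494684)) (array([-1.9022, -1.4714, -0.3262]), np.float64(0.3487258252216135))
[[ 0.4063 -0.5288  0.008 ]
 [ 0.2844 -0.4489  0.008 ]]
0.1457558179871169 -33.23189250482757
[[ 0.5845 -0.2055  0.02  ]
 [ 0.4738 -0.1563  0.02  ]
 [ 0.5329 -0.0307  0.02  ]] 0.12110143523323003 0.13873629182654298
-24.002581959058364 [ 0.55868151 -0.1181403   0.02      ]
```

send_rows(
  plan=[0.1,-0.3,-0.3,-0.33,0.05,0.1,-0.6,-0.6,-0.33,0.1,0.1,-0.8,-0.8,-0.33,0.16,0.1,-1,-1,-0.33,0.22,0.1,-1,-1,-0.33,0.25,0.1,-1,-1,-0.33,0.25],
)

```text
clock: 0.9
ee_pos: [0.3802, 0.3775, 0.3014]
eef_rot: [180.0, 0.0, 117.7]
force: [1.8, -0.5, 1.1]
opening: 0.0511
grasp_force: 0.0
```

```bash
python3 - <<'E'
from h import *
print(tgt(pos=(.5,.15,.3),yaw=85),tgt(pos=(.5,-.2,.3),yaw=60))
E
```

```text
(array([-1.0286,  0.0018,  0.0057]), np.float64(0.18151029025908214)) (array([-2.2684, -0.6484,  0.0057]), np.float64(0.3203991791479711))
```

send_rows(
  plan=[0.1,-0.25,0,0,0.05,0.1,-0.5,0,0,0.1,0.1,-0.75,0,0,0.15,0.1,-1,0,0,0.18,0.1,-1,0,0,0.18],
)

```text
clock: 1.52
ee_pos: [0.4976, 0.1536, 0.3015]
eef_rot: [179.9, 0.1, 84.9]
force: [-1.0, 0.3, -0.6]
opening: 0.0512
grasp_force: 0.0
```

send_rows(
  plan=[0.1,-0.25,0.1,0,0.05,0.1,-0.5,0.1,0,0.1,0.1,-0.75,0.1,0,0.14,0.1,-1,0.1,0,0.14,0.1,-1,0.1,0,0.14],
)

```text
clock: 2.15
ee_pos: [0.4998, -0.0965, 0.3015]
eef_rot: [180.0, 0.0, 59.8]
force: [-0.6, 0.7, -0.3]
opening: 0.0512
grasp_force: 0.0
```

send_rows(
  plan=[0.1,-0.25,0.1,0,0,0.1,-0.5,0.1,0,0,0.1,-0.5,0.1,0,0],
)

```text
clock: 2.52
ee_pos: [0.4585, -0.2159, 0.3013]
eef_rot: [-180.0, 0.0, 59.9]
force: [0.4, 0.2, 0.4]
opening: 0.0508
grasp_force: 0.0
```

```bash
python3 - <<'E'
from h import *
s,im=shot('wrist','w1'); print(s['ee_pos'],s['eef_rot'],s['joint_pos'])
np.save('w1.npy',s,allow_pickle=True)
E
```

```text
[ 0.45845399 -0.21587549  0.30130975] [-1.79999408e+02  1.61289977e-02  5.99133857e+01] [-11.17783851  15.97617249  38.80405063 115.63293367 -12.54277089
  52.46218707   4.16218803]
```

View pics/w1.png

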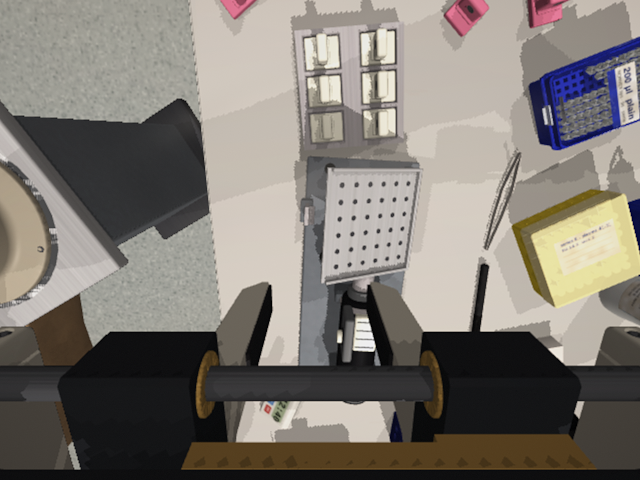

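send_rows(
  plan=[0.1,-0.25,0,0,0,0.1,-0.5,0,0,0,0.1,-0.75,0.05,0,0,0.1,-1,0.1,0,0,0.1,-1,0.1,0,0,0.1,-1,0.1,0,0],
)

```text
clock: 3.32
ee_pos: [0.3593, -0.4412, 0.3005]
eef_rot: [-179.9, -0.1, 60.3]
force: [0.0, 0.9, -0.3]
opening: 0.0511
grasp_force: 0.0
```

```bash
python3 - <<'E'
from h import *
s,im=shot('wrist','w2'); print(s['ee_pos'],s['eef_rot'])
np.save('w2.npy',s,allow_pickle=True)
E
```

```text
[ 0.35932233 -0.44116923  0.30047439] [-1.79942670e+02 -7.20495077e-02  6.02947528e+01]
```

View pics/w2.png

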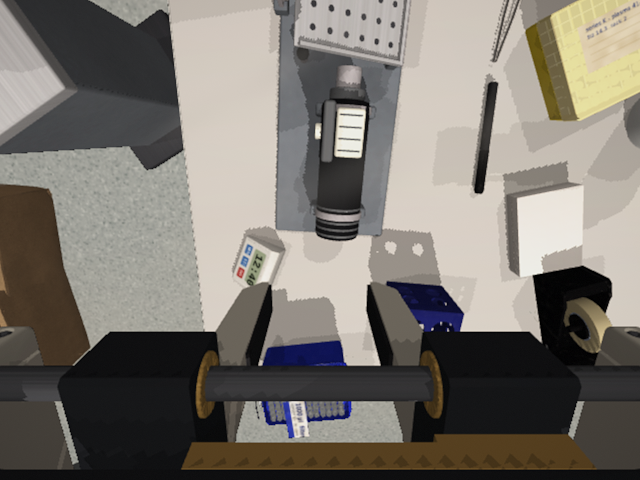

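```bash
python3 - <<'E'
from h import *
s=np.load('w2.npy',allow_pickle=True).item()
im=cv2.imread('pics/w2.png'); hsv=cv2.cvtColor(im,cv2.COLOR_BGR2HSV)
# base plate colours
for p in[(300,200),(375,220),(290,100),(382,130)]: print(p,im[p[1],p[0]],hsv[p[1],p[0]])
b=im.astype(int)
m=((b[...,0]-b[...,2]>12)&(b[...,0]<140)&(hsv[...,1]<110)).astype(np.uint8)
m[:,:268]=0;m[:,410:]=0;m[242:]=0
def edge(rows,side):
    P=[]
    for r in rows:
        x=np.flatnonzero(m[r]); 
        if len(x)>8:P.append((x[0]-.5 if side=='l' else x[-1]+.5,r))
    return np.array(P,float)
def fit(P,z):
    W=ray('wrist',s,P,z)[:,:2]
    for k in range(4):
        c=W.mean(0);v=np.linalg.svd(W-c)[2][0];r=(W-c)@np.array([-v[1],v[0]]);
        if k<3:W=W[abs(r)<max(.001,1.5*r.std())]
    return c,v,r.std(),len(W)
L=fit(edge(range(30,220),'l'),.008);Rr=fit(edge(range(90,230),'r'),.008)
Bt=[(x,np.flatnonzero(m[:,x])[-1]+.5) for x in list(range(280,312))+list(range(362,380)) if m[:,x].any()]
B=fit(np.array(Bt,float),.008)
for q in(L,Rr,B):print(q,np.degrees(np.arctan2(q[1][1],q[1][0]))%180)
X=lambda a,b:a[0]+a[1]*np.linalg.solve(np.c_[a[1],-b[1]],b[0]-a[0])[0]
c1,c2=X(L,B),X(Rr,B);print(c1,c2,np.linalg.norm(c1-c2))
w=(hsv[...,2]>190)&(hsv[...,1]<60)
w=w.astype(np.uint8);w[:,:330]=0;w[:,372:]=0;w[:98]=0;w[165:]=0
w=cv2.morphologyEx(w,cv2.MORPH_CLOSE,np.ones((7,7)))
cs=max(cv2.findContours(w,0,1)[0],key=cv2.contourArea);rc=cv2.boxPoints(cv2.minAreaRect(cs));print(rc)
T=ray('wrist',s,rc,.0925);print(T.round(4),T.mean(0),[np.linalg.norm(T[i]-T[i-1]).round(4) for i in range(4)],[np.degrees(np.arctan2(*(T[i]-T[i-1])[1::-1])).round(1) for i in range(4)])
# top cam trigger
s0=s;t=cv2.imread('pics/top0.png');h2=cv2.cvtColor(t,cv2.COLOR_BGR2HSV)
w=((h2[...,2]>190)&(h2[...,1]<60)).astype(np.uint8);k=np.zeros_like(w);k[325:360,370:410]=1;w*=k
w=cv2.morphologyEx(w,cv2.MORPH_CLOSE,np.ones((3,3)))
cs=max(cv2.findContours(w,0,1)[0],key=cv2.contourArea);rc=cv2.minAreaRect(cs);print(rc,ray('top',s,cv2.boxPoints(rc),.0925).mean(0))
E
```

```text
(300, 200) [121 119 119] [120   4 121]
(375, 220) [128 125 123] [108  10 128]
(290, 100) [119 116 115] [113   9 119]
(382, 130) [126 123 120] [105  12 126]Traceback (most recent call last):
  File "<stdin>", line 21, in <module>
  File "<stdin>", line 16, in fit
  File "h.py", line 16, in ray
    d=np.c_[px,np.ones(len(px))]@np.linalg.inv(K).T@A.T
      ~~~~~~~~~~~~~~~~~~~~~~~~~~^~~~~~~~~~~~~~~~~~~
ValueError: matmul: Input operand 1 has a mismatch in its core dimension 0, with gufunc signature (n?,k),(k,m?)->(n?,m?) (size 3 is different from 1)
```

```bash
cat > st.py <<'E'
from h import *
s=np.load('w2.npy',allow_pickle=True).item()
im=cv2.imread('pics/w2.png'); hsv=cv2.cvtColor(im,cv2.COLOR_BGR2HSV)
m=(hsv[...,2]<150).astype(np.uint8)
m[:,:268]=0;m[:,410:]=0;m[242:]=0
def edge(rows,side):
    P=[]
    for r in rows:
        x=np.flatnonzero(m[r])
        if len(x)>8:P.append((x[0]-.5 if side=='l' else x[-1]+.5,r))
    return np.array(P,float)
def fit(P,z):
    W=ray('wrist',s,P,z)[:,:2]
    for k in range(6):
        c=np.median(W,0) if k==0 else W.mean(0);v=np.linalg.svd(W-c)[2][0];r=(W-c)@np.array([-v[1],v[0]])
        if k<5:W=W[abs(r)<max(.001,1.5*r.std())]
    return c,v,r.std(),len(W)
L=fit(edge(range(30,220),'l'),.008);Rr=fit(edge(range(90,230),'r'),.008)
Bt=[(x,np.flatnonzero(m[:236,x])[-1]+.5) for x in list(range(280,312))]
B=fit(np.array(Bt,float),.008)
for q in(L,Rr,B):print(q,np.degrees(np.arctan2(q[1][1],q[1][0]))%180)
X=lambda a,b:a[0]+a[1]*np.linalg.solve(np.c_[a[1],-b[1]],b[0]-a[0])[0]
c1,c2=X(L,B),X(Rr,B);print(c1,c2,np.linalg.norm(c1-c2))
w=((hsv[...,2]>190)&(hsv[...,1]<60)).astype(np.uint8);w[:,:330]=0;w[:,372:]=0;w[:98]=0;w[165:]=0
w=cv2.morphologyEx(w,cv2.MORPH_CLOSE,np.ones((7,7)))
cs=max(cv2.findContours(w,0,1)[0],key=cv2.contourArea);rc=cv2.boxPoints(cv2.minAreaRect(cs));print(rc)
T=ray('wrist',s,rc,.0925);print(T.mean(0),[np.linalg.norm(T[i]-T[i-1]).round(4) for i in range(4)],[np.degrees(np.arctan2(*(T[i]-T[i-1])[1::-1])).round(1) for i in range(4)])
t=cv2.imread('pics/top0.png');h2=cv2.cvtColor(t,cv2.COLOR_BGR2HSV)
w=((h2[...,2]>190)&(h2[...,1]<60)).astype(np.uint8);k=np.zeros_like(w);k[325:360,370:410]=1;w*=k
w=cv2.morphologyEx(w,cv2.MORPH_CLOSE,np.ones((3,3)))
cs=max(cv2.findContours(w,0,1)[0],key=cv2.contourArea);rc=cv2.minAreaRect(cs);print(rc,ray('top',s,cv2.boxPoints(rc),.0925).mean(0))
E
python3 st.py
```

```text
(array([ 0.35682693, -0.33314309]), array([-0.54483167, -0.83854544]), np.float64(0.00038812315870104556), 161) 56.98683877729833
(array([ 0.46526644, -0.44055297]), array([-0.54804142, -0.8364512 ]), np.float64(0.000379528084866882), 139) 56.76725033593296
(array([ 0.30828233, -0.46144741]), array([ 0.83093711, -0.55636635]), np.float64(0.00040485122077576883), 32) 146.19512266739466
[ 0.28401881 -0.4452014 ] [ 0.4078822  -0.52813598] 0.14906469783715445
[[334.48822 155.65294]
 [338.2235  107.09411]
 [364.91174 109.14705]
 [361.17645 157.70587]]
[ 0.42925493 -0.38081365  0.0925    ] [np.float64(0.0287), np.float64(0.0485), np.float64(0.0275), np.float64(0.0486)] [np.float64(146.1), np.float64(56.6), np.float64(-33.8), np.float64(-122.0)]
((389.8076477050781, 342.5384521484375), (24.12946128845215, 13.312806129455566), 33.6900634765625) [ 0.42910777 -0.38348795  0.0925    ]
```

```bash
cat >> h.py <<'E'
O=np.array([.4968,-.2570]);YAW=-33.1
def st(x,y,z):
    a=np.radians(YAW);return np.array([O[0]+x*np.cos(a)-y*np.sin(a),O[1]+x*np.sin(a)+y*np.cos(a),z])
E
python3 - <<'E'
from h import *
print(tgt(pos=st(-.03,0.0,.13),yaw=56.9))
E
```

```text
(array([ 0.9163, -0.0054,  0.6836]), np.float64(0.019250152455024584))
```

send_rows(
  plan=[-1,0.23,-0.005,0.1,0.019,-1,0.46,-0.005,0.2,0.019,-1,0.7,-0.005,0.4,0.019,-1,0.916,-0.005,0.6,0.019,-1,0.916,-0.005,0.684,0.019,-1,0.916,-0.005,0.684,0.019],
)

```text
clock: 4.12
ee_pos: [0.4706, -0.2392, 0.1282]
eef_rot: [-179.7, -0.0, 57.1]
force: [-0.1, -0.7, 0.8]
opening: 0.0006
grasp_force: 0.0
```

send_rows(
  plan=[-1,0,0,0.06,0,-1,0,0,0.12,0,-1,0,0,0.17,0,-1,0,0,0.21,0,-1,0,0,0.25,0,-1,0,0,0.28,0,-1,0,0,0.3,0,-1,0,0,0.32,0],
)

```text
clock: 5.12
ee_pos: [0.4698, -0.2434, 0.0502]
eef_rot: [-179.9, -0.0, 56.7]
force: [-3.7, 2.3, 6.5]
opening: 0.0001
grasp_force: 2.6
```

Pushing the last few millimetres.

send_rows(
  plan=[-1,0,0,0.01,0,-1,0,0,0.02,0,-1,0,0,0.03,0,-1,0,0,0.035,0,-1,0,0,0.035,0],
)

```text
clock: 5.75
ee_pos: [0.47, -0.2435, 0.0437]
eef_rot: [180.0, -0.1, 56.7]
force: [-9.8, 5.7, 43.3]
opening: 0.0002
grasp_force: 21.4
```

send_rows(
  plan=[-1,0,0,-0.05,0,-1,0,0,-0.2,0,-0.2,0.1,0.1,-0.4,0,0.1,0.2,0.1,-0.6,0,0.1,0.2,0.1,-0.7,0,0.1,0.2,0.1,-0.7,0,0.1,0.2,0.1,-0.7,0],
)

```text
clock: 6.62
ee_pos: [0.5186, -0.2154, 0.2157]
eef_rot: [-180.0, 0.0, 56.8]
force: [-0.6, 0.4, 0.0]
opening: 0.0458
grasp_force: 0.0
```

```bash
python3 - <<'E'
from h import *
s,im=shot('wrist','w3'); print(s['ee_pos'],s['eef_rot'])
np.save('w3.npy',s,allow_pickle=True)
q=cv2.imread('pics/w3.png')[0:280,180:460]
cv2.imwrite('pics/w3c.png',cv2.resize(q,None,fx=2.14,fy=2.14,interpolation=cv2.INTER_CUBIC)[:600,:600])
h=.065
for z in(.045,):
  print(proj('wrist',s,[st(a*.065,b*.066,z) for a,b in((-1,-1),(-1,1),(1,1),(1,-1))]).round(1))
E
```

```text
[ 0.51857634 -0.2153775   0.21570636] [-1.79982849e+02  3.65959373e-03  5.67628132e+01]
[[266.2 319.7]
 [259.8 203.4]
 [389.4 203.2]
 [382.2 319.6]]
```

View pics/w3c.png

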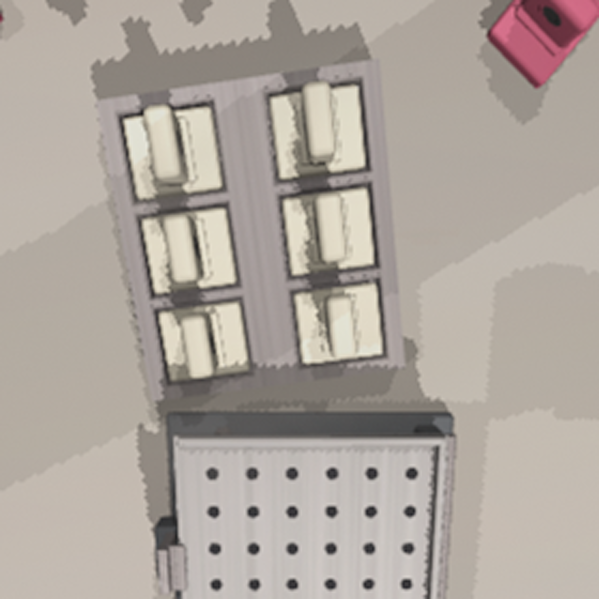

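```bash
cat > mo.py <<'E'
from h import *
s=np.load('w3.npy',allow_pickle=True).item()
c={(33,42):[(267,95),(362,80),(370,172),(278,184)],(33,0):[(280,198),(372,183),(379,268),(287,279)],(33,-42):[(293,292),(380,280),(386,357),(299,367)],
(-33,42):[(121,116),(213,101),(225,191),(133,204)],(-33,0):[(139,219),(229,207),(240,288),(148,299)],(-33,-42):[(157,310),(242,300),(251,373),(166,384)]}
M=[];P=[]
for (x,y),q in c.items():
    for (a,b),p in zip([(-1,1),(1,1),(1,-1),(-1,-1)],q): M.append((x+a*21.5,y+b*18.5));P.append((p[0]/2.14+180,p[1]/2.14))
M+= [(-63,67),(63,67),(63,-67)];P+=[(97/2.14+180,100/2.14),(378/2.14+180,60/2.14),(404/2.14+180,363/2.14)]
M=np.array(M)/1000.;W=ray('wrist',s,P,.02)[:,:2]
H=(M-M.mean(0)).T@(W-W.mean(0));th=np.arctan2(H[0,1]-H[1,0],H[0,0]+H[1,1])
Rm=np.array([[np.cos(th),-np.sin(th)],[np.sin(th),np.cos(th)]])
t=W.mean(0)-Rm@M.mean(0);E=W-(M@Rm.T+t)
sc=np.linalg.norm(W-W.mean(0))/np.linalg.norm(M-M.mean(0))
print(np.degrees(th),t,'scale',sc);print((E*1000).round(1).tolist())
E
python3 mo.py
```

```text
-25.877056555902538 [ 0.5602426  -0.11666231] scale 0.9921800359388775
[[0.3, -1.0], [-0.2, -0.2], [-0.4, -0.2], [0.6, -0.3], [0.3, -1.2], [0.2, -0.1], [-0.0, 0.0], [-0.3, 0.9], [1.0, -1.1], [-0.2, -0.3], [-0.2, 0.8], [0.4, 1.2], [0.8, -1.1], [-0.2, 0.1], [-0.6, 0.5], [-0.4, 0.3], [0.2, -1.8], [-0.7, -1.6], [-0.5, -0.4], [-1.4, 0.8], [1.4, -1.1], [-0.6, -0.9], [-0.3, 1.7], [0.3, 1.4], [0.6, 0.2], [-0.9, 0.4], [0.9, 3.1]]
```

```bash
cat > p.py <<'E'
import sys
from h import *
def mo(x,y,z):
    a=np.radians(-25.9);return np.array([.5602+x*np.cos(a)-y*np.sin(a),-.1167+x*np.sin(a)+y*np.cos(a),z])
def show(nm,pos,yaw,s=None):
    print(nm,*tgt(pos=pos,yaw=yaw))
def pick(x,y):
    show('hover',mo(x,y,.11),64.1);show('down',mo(x,y,.025),64.1)
def place(x,y):
    show('hover',st(x,y,.11),56.9);show('down',st(x,y,.0605),56.9)
if __name__=='__main__':
    a,x,y=sys.argv[1],float(sys.argv[2])/1000,float(sys.argv[3])/1000
    globals()[a](x,y)
    s=manip.state();print(s['ee_pos'].round(4),s['eef_rot'].round(1),s['opening'].round(4),s['clock'])
E
python3 p.py pick 33 -42
```

```text
hover [0.2729 0.0763 0.4214] -0.04092118103307172
down [0.2731 0.0767 0.7614] -0.04092118103307172Traceback (most recent call last):
  File "p.py", line 14, in <module>
    s=manip.state();print(s['ee_pos'].round(4),s['eef_rot'].round(1),s['opening'].round(4),s['clock'])
                                                                     ^^^^^^^^^^^^^^^^^^
AttributeError: 'float' object has no attribute 'round'
```

send_rows(
  plan=[0,0.15,0.077,0.2,-0.041,0,0.273,0.077,0.421,-0.041,0,0.273,0.077,0.6,-0.041,0,0.273,0.077,0.72,-0.041,0,0.273,0.077,0.761,-0.041,-1,0.273,0.077,0.761,-0.041,-1,0.273,0.077,0.761,-0.041,-1,0.273,0.077,0.761,-0.041,-1,0.273,0.077,0.761,-0.041],
  force=20,
)

```text
clock: 7.8
ee_pos: [0.5727, -0.169, 0.027]
eef_rot: [179.9, -0.0, 64.1]
force: [0.2, 0.4, 5.3]
opening: 0.0119
grasp_force: 20.0
```

```bash
sed -i "s/s\['opening'\].round(4)/round(float(s['opening']),4),s['grasp_force'],s['force'].round(1)/" p.py; python3 p.py place 32 -40
```

```text
hover [-0.6238 -0.0123 -0.3325] 0.04023641630319206
down [-0.6239 -0.0126 -0.1345] 0.04023641630319206
[ 0.5727 -0.169   0.027 ] [179.9  -0.   64.1] 0.0119 20.00774323940277 [0.2 0.4 5.3] 7.8
```

send_rows(
  plan=[-1,0,0,-0.15,0,-1,0,0,-0.35,0,-1,-0.25,-0.012,-0.36,0.02,-1,-0.5,-0.012,-0.36,0.04,-1,-0.624,-0.012,-0.34,0.04,-1,-0.624,-0.012,-0.25,0.04,-1,-0.624,-0.012,-0.18,0.04,-1,-0.624,-0.012,-0.142,0.04,-1,-0.624,-0.012,-0.142,0.04],
)

```text
clock: 8.93
ee_pos: [0.5016, -0.3076, 0.0614]
eef_rot: [-180.0, -0.0, 57.0]
force: [-0.7, -0.3, -0.8]
opening: 0.0115
grasp_force: 20.0
```

```bash
python3 p.py place 32 -40
```

```text
hover [-0.0009  0.0014 -0.1946] 0.00040081242622483793
down [-0.0009  0.0015  0.0034] 0.00040081242622483793
[ 0.5016 -0.3076  0.0614] [-180.   -0.   57.] 0.0115 19.99829649925232 [-0.7 -0.3 -0.8] 8.925
```

send_rows(
  plan=[-1,0,0,0.004,0,-1,0,0,0.007,0,-1,0,0,0.007,0],
)

```text
clock: 9.3
ee_pos: [0.5018, -0.3077, 0.0606]
eef_rot: [180.0, -0.0, 57.0]
force: [-1.3, 1.8, 9.2]
opening: 0.0121
grasp_force: 20.0
```

send_rows(
  plan=[-0.35,0,0,-0.002,0,-0.35,0,0,-0.002,0,-0.35,0,0,-0.002,0,-0.35,0,0,-0.1,0,-0.35,0,0,-0.25,0,-0.35,0,0,-0.25,0],
)

```text
clock: 10.05
ee_pos: [0.5025, -0.309, 0.1245]
eef_rot: [179.8, -0.0, 56.9]
force: [-0.0, 0.4, -0.4]
opening: 0.0301
grasp_force: 0.0
```

```bash
python3 p.py pick 33 0; python3 - <<'E'
from h import *
s,im=shot('top','t1')
q=cv2.imread('pics/t1.png')[225:425,215:465]
cv2.imwrite('pics/t1c.png',cv2.resize(q,None,fx=3,fy=3,interpolation=cv2.INTER_CUBIC))
E
```

```text
hover [ 0.7868 -0.0956  0.0579] -0.03986015546561611
down [ 0.7867 -0.0969  0.3979] -0.03986015546561611
[ 0.5025 -0.309   0.1245] [179.8  -0.   56.9] 0.0301 0.0 [-0.   0.4 -0.4] 10.05
```

View pics/t1c.png

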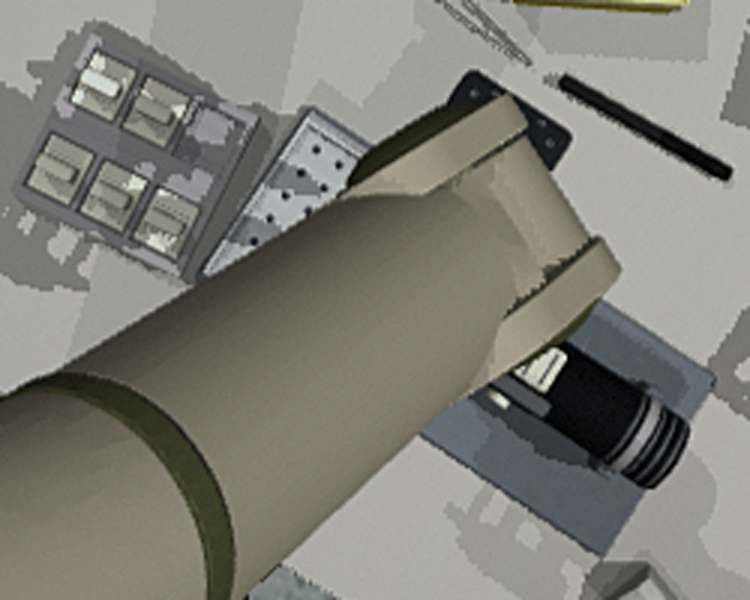

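send_rows(
  plan=[0,0.25,-0.03,0,-0.02,0,0.5,-0.06,0,-0.04,0,0.787,-0.096,0.03,-0.04,0,0.787,-0.096,0.2,-0.04,0,0.787,-0.096,0.35,-0.04,0,0.787,-0.096,0.394,-0.04,-1,0.787,-0.096,0.394,-0.04,-1,0.787,-0.096,0.394,-0.04,-1,0.787,-0.096,0.394,-0.04,-1,0.787,-0.096,0.394,-0.04],
)

```text
clock: 11.35
ee_pos: [0.5894, -0.1304, 0.0248]
eef_rot: [179.9, -0.0, 64.1]
force: [2.4, -0.8, -0.4]
opening: 0.0116
grasp_force: 20.0
```

```bash
python3 p.py place 32 0
```

```text
hover [-0.6333  0.0155 -0.3412] 0.04013129979231454
down [-0.6334  0.0151 -0.1432] 0.04013129979231454
[ 0.5894 -0.1304  0.0248] [179.9  -0.   64.1] 0.0116 20.003829896450043 [ 2.4 -0.8 -0.4] 11.35
```

send_rows(
  plan=[-1,0,0,-0.15,0,-1,0,0,-0.36,0,-1,-0.25,0.015,-0.36,0.02,-1,-0.5,0.015,-0.36,0.04,-1,-0.633,0.015,-0.3,0.04,-1,-0.633,0.015,-0.2,0.04,-1,-0.633,0.015,-0.138,0.04,-1,-0.633,0.015,-0.138,0.04,-0.35,-0.633,0.015,-0.138,0.04,-0.35,-0.633,0.015,-0.138,0.04],
)

```text
clock: 12.6
ee_pos: [0.5234, -0.2738, 0.0586]
eef_rot: [180.0, -0.0, 57.0]
force: [0.4, -0.4, 0.2]
opening: 0.0273
grasp_force: 0.0
```

```bash
python3 p.py pick 33 42
```

```text
hover [ 0.79   -0.1089 -0.2056] -0.03959306631626921
down [ 0.79   -0.109   0.1344] -0.03959306631626921
[ 0.5234 -0.2738  0.0586] [180.  -0.  57.] 0.0273 0.0 [ 0.4 -0.4  0.2] 12.6
```

send_rows(
  plan=[-0.35,0,0,-0.18,0,-0.35,0,0,-0.25,0,0,0.25,-0.03,-0.25,-0.02,0,0.5,-0.06,-0.25,-0.04,0,0.79,-0.109,-0.22,-0.04,0,0.79,-0.109,-0.1,-0.04,0,0.79,-0.109,0.05,-0.04,0,0.79,-0.109,0.13,-0.04,0,0.79,-0.109,0.13,-0.04],
)

```text
clock: 13.72
ee_pos: [0.6071, -0.0941, 0.0249]
eef_rot: [-179.9, 0.0, 64.1]
force: [-0.3, 0.1, 0.3]
opening: 0.0466
grasp_force: 0.0
```

send_rows(
  plan=[-1,0,0,0,0,-1,0,0,0,0,-1,0,0,0,0,-1,0,0,0,0],
)

```text
clock: 14.22
ee_pos: [0.6082, -0.0938, 0.0264]
eef_rot: [180.0, -0.0, 64.1]
force: [-1.2, 0.0, 5.8]
opening: 0.0121
grasp_force: 20.0
```

```bash
python3 p.py place 32 40
```

```text
hover [-0.6392  0.0311 -0.3347] 0.040181655274861804
down [-0.6393  0.0309 -0.1367] 0.040181655274861804
[ 0.6082 -0.0938  0.0264] [180.   -0.   64.1] 0.0121 20.008080303668976 [-1.2  0.   5.8] 14.225
```

send_rows(
  plan=[-1,0,0,-0.15,0,-1,0,0,-0.36,0,-1,-0.25,0.03,-0.36,0.02,-1,-0.5,0.03,-0.36,0.04,-1,-0.639,0.031,-0.3,0.04,-1,-0.639,0.031,-0.2,0.04,-1,-0.639,0.031,-0.138,0.04,-1,-0.639,0.031,-0.138,0.04,-0.35,-0.639,0.031,-0.138,0.04,-0.35,-0.639,0.031,-0.138,0.04],
)

```text
clock: 15.48
ee_pos: [0.5455, -0.2404, 0.0605]
eef_rot: [180.0, -0.0, 57.0]
force: [0.4, -0.5, 0.6]
opening: 0.0268
grasp_force: 0.0
```

```bash
python3 p.py pick -33 -42
```

```text
hover [ 0.2638 -0.3305 -0.1981] -0.03955872284211842
down [ 0.2637 -0.3305  0.1419] -0.03955872284211842
[ 0.5455 -0.2404  0.0605] [180.  -0.  57.] 0.0268 0.0 [ 0.4 -0.5  0.6] 15.475
```

Check the mould and platform before continuing: lift, and look with the wrist camera.

send_rows(
  plan=[-0.35,0,0,-0.18,0,-0.35,0,0,-0.3,0,0,0,-0.1,-0.6,0,0,0,-0.2,-0.6,0,0,0,-0.3,-0.6,0],
)

```text
clock: 16.1
ee_pos: [0.4822, -0.1994, 0.212]
eef_rot: [179.9, -0.1, 57.0]
force: [0.1, 0.8, -0.3]
opening: 0.0459
grasp_force: 0.0
```

```bash
python3 p.py pick -33 -42; python3 - <<'E'
from h import *
s,im=shot('wrist','w4')
cv2.imwrite('pics/w4c.png',cv2.cvtColor(im[:420,120:560],cv2.COLOR_RGB2BGR))
E
```

```text
hover [ 0.2635 -0.03    0.4082] -0.039611029036610214
down [ 0.2629 -0.0308  0.7482] -0.039611029036610214
[ 0.4822 -0.1994  0.212 ] [ 1.799e+02 -1.000e-01  5.700e+01] 0.0459 0.0 [ 0.1  0.8 -0.3] 16.1
```

View pics/w4c.png

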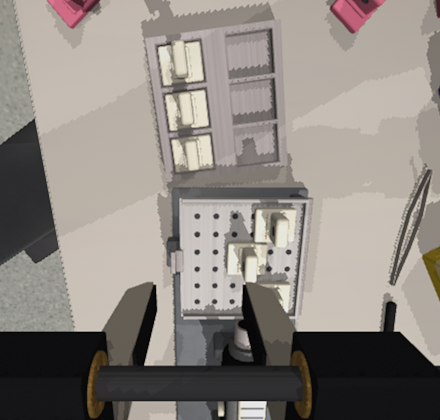

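```bash
python3 - <<'E'
from h import *
im=cv2.imread('pics/w4.png')
cv2.imwrite('pics/w4d.png',cv2.resize(im[185:325,290:440],None,fx=4,fy=4,interpolation=cv2.INTER_CUBIC))
E
```

```text
(no output)
```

View pics/w4d.png

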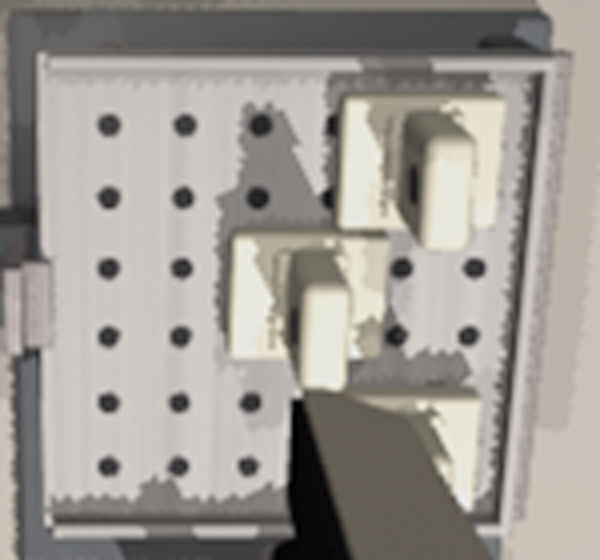

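```bash
python3 - <<'E'
from h import *
import re
# pose at w4 (state unchanged)
s=manip.state()
a=np.radians(YAW);Rm=np.array([[np.cos(a),-np.sin(a)],[np.sin(a),np.cos(a)]])
def q(pts,z): 
    W=ray('wrist',s,[(290+x/4,185+y/4) for x,y in pts],z)[:,:2]; return ((W-O)@Rm*1000).round(1)
print('mid base',q([(232,232),(388,236),(230,358)],.055)); print('ref base',q([(343,95),(503,98),(338,225)],.055))
print('mid web',q([(303,286),(348,286),(345,390),(303,390)],.083).mean(0),'ref',q([(430,143),(475,143),(467,245),(424,245)],.083).mean(0))
E
```

```text
mid base [[-19.9  22.7]
 [ 18.9  21.7]
 [-19.5 -11.2]]
ref base [[ 5.9 57.4]
 [44.5 56.7]
 [ 6.3 24.6]]
mid web [-0.075  5.6  ] ref [26.2  40.55]
```

```bash
python3 - <<'E'
from h import *
s=manip.state()
a=np.radians(YAW);Rm=np.array([[np.cos(a),-np.sin(a)],[np.sin(a),np.cos(a)]])
def q(pts,z,n='w'):
    W=ray('wrist',s,[(290+x/4,185+y/4) for x,y in pts],z)[:,:2]; return ((W-O)@Rm*1000).round(1).tolist()
print('rim tops z51: left end',q([(45,53),(548,53),(568,53)],.051),'far lower',q([(508,525)],.051))
print('holes rows',q([(108,125),(185,125),(108,466),(474,268),(401,268),(108,268),(182,268)],.045))
print('base far-left',q([(10,10),(548,10)],.008))
s3=np.load('w3.npy',allow_pickle=True).item()
print('w3 base',((ray('wrist',s3,[(180+170/2.14,412/2.14),(180+452/2.14,412/2.14)],.008)[:,:2]-O)@Rm*1000).round(1))
E
```

```text
rim tops z51: left end [[-66.0, 66.7], [55.5, 67.0], [60.3, 67.0]] far lower [[57.1, -61.4]]
holes rows [[-50.8, 47.5], [-31.5, 47.5], [-50.8, -47.2], [43.7, 9.9], [24.9, 9.8], [-50.8, 9.6], [-31.7, 9.7]]
base far-left [[-77.7, 70.7], [68.0, 71.0]]
w3 base [[-71.4  70.9]
 [ 74.   70.7]]
```

```bash
python3 p.py place 4 5.7
```

```text
hover [-0.1385  0.2062  0.4032] 0.0002640089529475315
down [-0.1389  0.2066  0.6012] 0.0002640089529475315
[ 0.479  -0.1975  0.211 ] [-1.799e+02 -1.000e-01  5.690e+01] 0.0461 0.0 [-3.9  2.  -0.9] 16.15
```

send_rows(
  plan=[0,-0.07,0.1,0.1,0,0,-0.139,0.206,0.3,0,0,-0.139,0.206,0.45,0,0,-0.139,0.206,0.55,0,0,-0.139,0.206,0.598,0,0,-0.139,0.206,0.598,0,-1,-0.139,0.206,0.598,0,-1,-0.139,0.206,0.598,0,-1,-0.139,0.206,0.598,0,-1,-0.139,0.206,0.598,0],
)

```text
clock: 17.4
ee_pos: [0.5066, -0.2571, 0.0612]
eef_rot: [180.0, -0.0, 56.9]
force: [-0.4, 0.4, 4.5]
opening: 0.0121
grasp_force: 20.0
```

```bash
python3 p.py place 32 0
```

```text
hover [-0.0212  0.0949 -0.1951] 0.00021382264363896614
down [-0.0212  0.0949  0.0029] 0.00021382264363896614
[ 0.5066 -0.2571  0.0612] [180.   -0.   56.9] 0.0121 19.99448150396347 [-0.4  0.4  4.5] 17.4
```

send_rows(
  plan=[-1,0,0,-0.1,0,-1,-0.021,0.05,-0.15,0,-1,-0.021,0.095,-0.12,0,-1,-0.021,0.095,-0.06,0,-1,-0.021,0.095,-0.002,0,-1,-0.021,0.095,0,0,-0.35,-0.021,0.095,-0.002,0,-0.35,-0.021,0.095,-0.002,0,-0.35,-0.021,0.095,-0.002,0],
)

```text
clock: 18.52
ee_pos: [0.5235, -0.2745, 0.0612]
eef_rot: [-180.0, 0.0, 56.9]
force: [-0.4, -0.3, 0.3]
opening: 0.0299
grasp_force: 0.0
```

```bash
python3 p.py pick -33 -42
```

```text
hover [ 0.426  -0.3315 -0.1951] -0.03986417987916376
down [ 0.426  -0.3314  0.1449] -0.03986417987916376
[ 0.5235 -0.2745  0.0612] [-180.     0.    56.9] 0.0299 0.0 [-0.4 -0.3  0.3] 18.525
```

send_rows(
  plan=[-0.35,0,0,-0.18,0,-0.35,0,0,-0.25,0,0,0.2,-0.16,-0.25,-0.02,0,0.426,-0.331,-0.25,-0.04,0,0.426,-0.331,-0.2,-0.04,0,0.426,-0.331,-0.1,-0.04,0,0.426,-0.331,0.05,-0.04,0,0.426,-0.331,0.14,-0.04,0,0.426,-0.331,0.141,-0.04],
)

```text
clock: 19.65
ee_pos: [0.5114, -0.1409, 0.0247]
eef_rot: [-179.9, 0.1, 64.0]
force: [-0.9, 0.3, 0.5]
opening: 0.0467
grasp_force: 0.0
```

send_rows(
  plan=[-1,0,0,0,0,-1,0,0,0,0,-1,0,0,0,0,-1,0,0,0,0],
)

```text
clock: 20.15
ee_pos: [0.5127, -0.1401, 0.0266]
eef_rot: [180.0, -0.0, 64.1]
force: [0.0, 0.4, 4.2]
opening: 0.0119
grasp_force: 20.0
```

```bash
python3 p.py place -24 -40
```

```text
hover [-0.5951  0.0316 -0.3338] 0.04025182573106968
down [-0.5951  0.0314 -0.1358] 0.04025182573106968
[ 0.5127 -0.1401  0.0266] [180.   -0.   64.1] 0.0119 20.007656514644623 [0.  0.4 4.2] 20.15
```

send_rows(
  plan=[-1,0,0,-0.15,0,-1,0,0,-0.36,0,-1,-0.25,0.03,-0.36,0.02,-1,-0.48,0.03,-0.36,0.04,-1,-0.595,0.031,-0.3,0.04,-1,-0.595,0.031,-0.2,0.04,-1,-0.595,0.031,-0.138,0.04,-1,-0.595,0.031,-0.138,0.04,-0.35,-0.595,0.031,-0.138,0.04,-0.35,-0.595,0.031,-0.138,0.04],
)

```text
clock: 21.4
ee_pos: [0.4548, -0.277, 0.0607]
eef_rot: [180.0, -0.0, 57.0]
force: [-0.2, -0.4, -0.0]
opening: 0.0274
grasp_force: 0.0
```

```bash
python3 p.py pick -33 0
```

```text
hover [ 0.7511 -0.1268 -0.1972] -0.039586653006801954
down [ 0.7511 -0.1269  0.1428] -0.039586653006801954
[ 0.4548 -0.277   0.0607] [180.  -0.  57.] 0.0274 0.0 [-0.2 -0.4 -0. ] 21.4
```

send_rows(
  plan=[-0.35,0,0,-0.18,0,-0.35,0,0,-0.25,0,0,0.25,-0.04,-0.25,-0.02,0,0.5,-0.08,-0.25,-0.04,0,0.751,-0.127,-0.22,-0.04,0,0.751,-0.127,-0.1,-0.04,0,0.751,-0.127,0.05,-0.04,0,0.751,-0.127,0.139,-0.04,0,0.751,-0.127,0.139,-0.04],
)

```text
clock: 22.52
ee_pos: [0.5295, -0.1024, 0.0248]
eef_rot: [-179.9, 0.0, 64.1]
force: [0.1, 0.2, 0.6]
opening: 0.0467
grasp_force: 0.0
```

send_rows(
  plan=[-1,0,0,0,0,-1,0,0,0,0,-1,0,0,0,0,-1,0,0,0,0],
)

```text
clock: 23.02
ee_pos: [0.5306, -0.1027, 0.0264]
eef_rot: [180.0, -0.0, 64.1]
force: [0.8, 1.4, 5.6]
opening: 0.012
grasp_force: 20.0
```

```bash
python3 p.py place -24 0
```

```text
hover [-0.602   0.0527 -0.3348] 0.040208676577059066
down [-0.6021  0.0526 -0.1368] 0.040208676577059066
[ 0.5306 -0.1027  0.0264] [180.   -0.   64.1] 0.012 20.008090138435364 [0.8 1.4 5.6] 23.025
```

send_rows(
  plan=[-1,0,0,-0.15,0,-1,0,0,-0.36,0,-1,-0.25,0.03,-0.36,0.02,-1,-0.48,0.05,-0.36,0.04,-1,-0.602,0.053,-0.3,0.04,-1,-0.602,0.053,-0.2,0.04,-1,-0.602,0.053,-0.138,0.04,-1,-0.602,0.053,-0.138,0.04,-0.35,-0.602,0.053,-0.138,0.04,-0.35,-0.602,0.053,-0.138,0.04],
)

```text
clock: 24.28
ee_pos: [0.4768, -0.2435, 0.0604]
eef_rot: [180.0, -0.0, 57.0]
force: [-0.2, 0.3, -0.1]
opening: 0.0269
grasp_force: 0.0
```

```bash
python3 p.py pick -33 42
```

```text
hover [ 0.7574 -0.1487 -0.1981] -0.03958225283521746
down [ 0.7573 -0.1488  0.1419] -0.03958225283521746
[ 0.4768 -0.2435  0.0604] [180.  -0.  57.] 0.0269 0.0 [-0.2  0.3 -0.1] 24.275
```

send_rows(
  plan=[-0.35,0,0,-0.18,0,-0.35,0,0,-0.25,0,0,0.25,-0.05,-0.25,-0.02,0,0.5,-0.1,-0.25,-0.04,0,0.757,-0.149,-0.22,-0.04,0,0.757,-0.149,-0.1,-0.04,0,0.757,-0.149,0.05,-0.04,0,0.757,-0.149,0.138,-0.04,0,0.757,-0.149,0.138,-0.04],
)

```text
clock: 25.4
ee_pos: [0.5477, -0.0647, 0.0246]
eef_rot: [-179.9, 0.0, 64.1]
force: [-0.5, 0.5, 0.1]
opening: 0.0464
grasp_force: 0.0
```

send_rows(
  plan=[-1,0,0,0,0,-1,0,0,0,0,-1,0,0,0,0,-1,0,0,0,0],
)

```text
clock: 25.9
ee_pos: [0.5489, -0.0649, 0.0263]
eef_rot: [180.0, -0.0, 64.1]
force: [-0.4, -0.2, 4.1]
opening: 0.0119
grasp_force: 20.0
```

```bash
python3 p.py place -24 40
```

```text
hover [-0.6112  0.0729 -0.3348] 0.04020408255006313
down [-0.6113  0.0727 -0.1368] 0.04020408255006313
[ 0.5489 -0.0649  0.0263] [180.   -0.   64.1] 0.0119 20.00815361738205 [-0.4 -0.2  4.1] 25.9
```

send_rows(
  plan=[-1,0,0,-0.15,0,-1,0,0,-0.36,0,-1,-0.25,0.03,-0.36,0.02,-1,-0.48,0.06,-0.36,0.04,-1,-0.611,0.073,-0.3,0.04,-1,-0.611,0.073,-0.2,0.04,-1,-0.611,0.073,-0.138,0.04,-1,-0.611,0.073,-0.138,0.04,-0.35,-0.611,0.073,-0.138,0.04,-0.35,-0.611,0.073,-0.138,0.04],
)

```text
clock: 27.15
ee_pos: [0.4986, -0.2099, 0.0604]
eef_rot: [180.0, -0.0, 57.0]
force: [-0.3, 0.3, 0.0]
opening: 0.0274
grasp_force: 0.0
```

send_rows(
  plan=[-0.35,0,0,-0.15,0,-0.35,0,0,-0.35,0,-0.35,0,0,-0.6,0,-0.35,-0.1,0,-0.7,0,-0.35,-0.1,0,-0.7,0,-0.35,-0.1,0,-0.7,0,-0.35,-0.1,0,-0.7,0],
)

```text
clock: 28.02
ee_pos: [0.4847, -0.2303, 0.2342]
eef_rot: [-179.9, 0.0, 57.0]
force: [0.2, 0.8, -0.1]
opening: 0.0301
grasp_force: 0.0
```

```bash
python3 - <<'E'
from h import *
s,im=shot('wrist','w5')
cv2.imwrite('pics/w5c.png',cv2.resize(cv2.cvtColor(im[:340,180:500],cv2.COLOR_RGB2BGR),None,fx=1.75,fy=1.75))
print(tgt(pos=st(-.0125,-.141,.16),yaw=56.9),s['ee_pos'])
E
```

```text
(array([-0.6259,  0.0483,  0.2973]), np.float64(0.00038477898251995966)) [ 0.48466371 -0.23034397  0.23416026]
```

View pics/w5c.png

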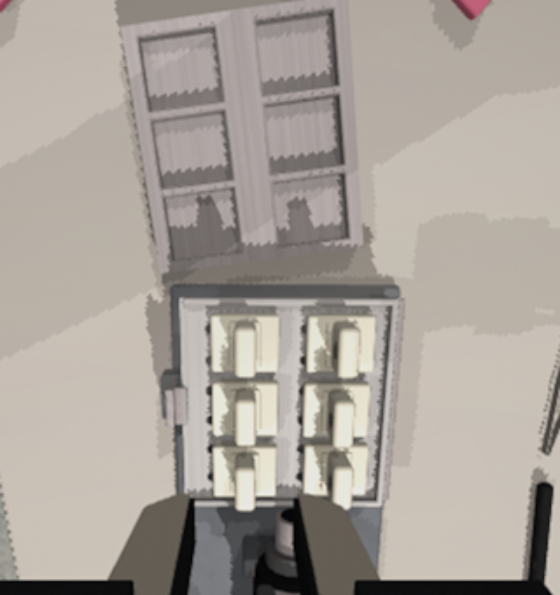

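send_rows(
  plan=[-0.22,-0.2,0.05,0,0,-0.22,-0.4,0.05,0,0,-0.22,-0.626,0.048,0.1,0,-0.22,-0.626,0.048,0.2,0,-0.22,-0.626,0.048,0.297,0,-0.22,-0.626,0.048,0.297,0,-0.22,-0.626,0.048,0.297,0],
)

```text
clock: 28.95
ee_pos: [0.4095, -0.3692, 0.1614]
eef_rot: [-180.0, 0.0, 56.9]
force: [-0.1, 0.4, 1.0]
opening: 0.0364
grasp_force: 0.0
```

```bash
python3 - <<'E'
from h import *
s,im=shot('wrist','w6'); print(s['ee_pos'],s['opening'])
cv2.imwrite('pics/w6.png',cv2.cvtColor(im,cv2.COLOR_RGB2BGR))
print(tgt(pos=st(-.0125,-.141,.1),yaw=56.9),tgt(pos=st(-.0125,-.141,.0815),yaw=56.9))
print(proj('wrist',s,[st(-.0255,-.141,.0975),st(-.012,-.111,.11),st(-.012,-.171,.11),st(.011,-.141,.0925)]))
E
```

```text
[ 0.40953368 -0.36920164  0.161373  ] 0.03639058220783452
(array([ 0.0024, -0.0036,  0.2468]), np.float64(0.00023702505573939764)) (array([ 0.0024, -0.0037,  0.3208]), np.float64(0.00023702505573939764))
[[301.38958255 257.67040943]
 [320.29444863 221.51565101]
 [320.06674121 303.41352452]
 [351.46963719 255.39811076]]
```

View pics/w6.png

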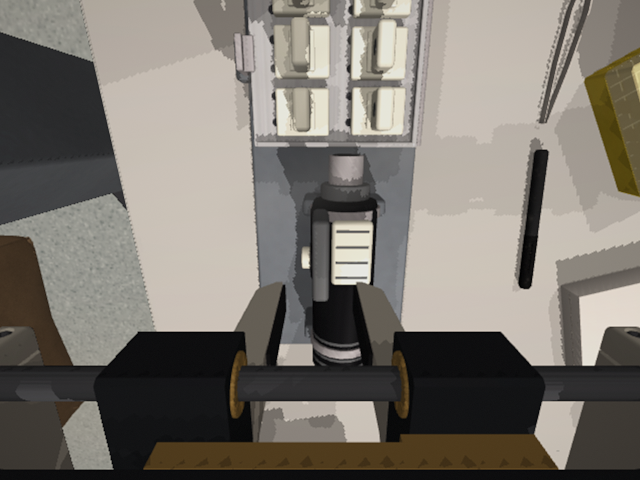

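send_rows(
  plan=[-0.22,0.002,-0.004,0.1,0,-0.22,0.002,-0.004,0.2,0,-0.22,0.002,-0.004,0.25,0,-0.22,0.002,-0.004,0.28,0,-0.22,0.002,-0.004,0.3,0,-0.22,0.002,-0.004,0.315,0,-0.22,0.002,-0.004,0.325,0,-0.22,0.002,-0.004,0.325,0],
  force=12,
)

```text
clock: 30.0
ee_pos: [0.4092, -0.3683, 0.0816]
eef_rot: [179.9, -0.1, 56.9]
force: [-3.9, 4.6, 18.0]
opening: 0.0361
grasp_force: 9.0
```

send_rows(
  plan=[-1,0,0,0,0,-1,0,0,0,0,-1,0,0,0,0,-1,0,0,0,0,-1,0,0,0,0],
)

```text
clock: 30.62
ee_pos: [0.4117, -0.3705, 0.0819]
eef_rot: [179.6, 0.0, 56.9]
force: [4.0, -1.3, 11.0]
opening: 0.0166
grasp_force: 13.6
```

send_rows(
  plan=[-1,0,0,0.01,0,-1,0,0,0.01,0,-1,0,0,0.01,0,-1,0,0,0.01,0],
)

```text
clock: 31.12
ee_pos: [0.4117, -0.3705, 0.0814]
eef_rot: [179.5, -0.1, 56.9]
force: [0.6, 4.2, 39.9]
opening: 0.0172
grasp_force: 27.4
```

```bash
python3 - <<'E'
from h import *
s,im=shot('wrist'); s,i2=shot('side')
print(s['ee_pos'],s['opening'],s['force'],s['ft_torque'])
a=im[150:350,220:440];a=cv2.resize(a,None,fx=2,fy=2,interpolation=cv2.INTER_CUBIC)
p=proj('side',s,[st(-.0255,-.141,.0975)])[0].astype(int);print(p)
b=i2[max(0,p[1]-60):p[1]+40,p[0]-50:p[0]+40];b=cv2.resize(b,None,fx=4,fy=4,interpolation=cv2.INTER_CUBIC)
c=np.zeros((400,800,3),np.uint8);c[:,:440]=a[:400];c[:b.shape[0],440:800]=b[:400,:360]
cv2.imwrite('pics/b1.png',cv2.cvtColor(c,cv2.COLOR_RGB2BGR))
E
```

```text
[ 0.41174499 -0.37055858  0.08144782] 0.016730339811990343 [-0.06044344  5.4280876  39.20764965] [ 0.6860724  -0.37361588  0.01578028]
[446 210]
```

View pics/b1.png

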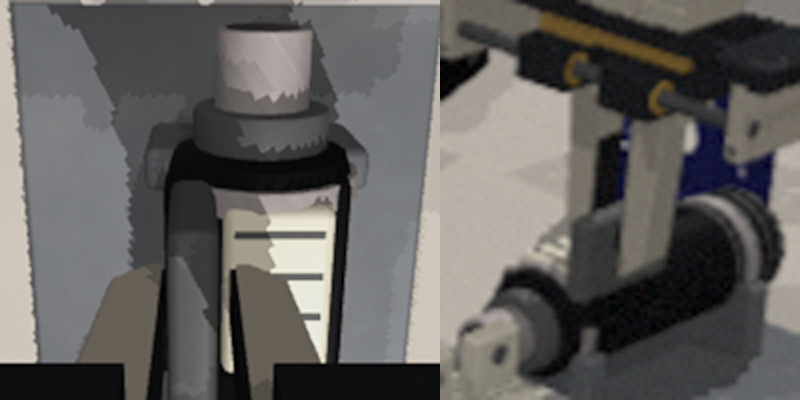

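send_rows(
  plan=[-1,0,0,-0.01,0,-1,0,0,-0.014,0,-1,0,0,-0.018,0,-1,0,0,-0.018,0],
)

```text
clock: 31.72
ee_pos: [0.4101, -0.3694, 0.0822]
eef_rot: [179.8, 0.1, 56.9]
force: [4.3, -4.0, 1.6]
opening: 0.0128
grasp_force: 18.7
```

send_rows(
  plan=[-1,0,0,-0.006,0,-1,0,0,-0.012,0,-1,0,0,-0.018,0,-1,0,0,-0.024,0,-1,0,0,-0.03,0,-1,0,0,-0.036,0,-1,0,0,-0.036,0],
)

```text
clock: 32.6
ee_pos: [0.4103, -0.369, 0.0901]
eef_rot: [179.9, 0.1, 57.0]
force: [6.6, -6.7, -14.9]
opening: 0.0129
grasp_force: 12.0
```

send_rows(
  plan=[-0.22,0,0,0,0,-0.22,0,0,0,0,-0.22,0,0,0,0,-0.22,0,0,-0.1,0,-0.22,0,0,-0.3,0,-0.22,0,0,-0.5,0,-0.22,0,0,-0.6,0,-0.22,0,0,-0.6,0,-0.22,0,0,-0.6,0],
)

```text
clock: 33.72
ee_pos: [0.4085, -0.3675, 0.2402]
eef_rot: [-179.9, -0.0, 56.9]
force: [0.6, 0.0, 0.3]
opening: 0.0363
grasp_force: 0.0
```

```bash
python3 - <<'E'
from h import *
s,im=shot('wrist'); print(s['ee_pos'],s['opening'])
print(proj('wrist',s,[st(-.0255,-.141,.0975),st(-.019,-.141,.0975),st(.011,-.141,.0925)]))
a=im[0:300,220:440];a=cv2.resize(a,None,fx=2,fy=2,interpolation=cv2.INTER_CUBIC)
s,i2=shot('side');b=cv2.resize(i2[160:310,310:490],None,fx=2,fy=2)
c=np.zeros((600,800,3),np.uint8);c[:,:440]=a;c[:300,440:]=b
cv2.imwrite('pics/b2.png',cv2.cvtColor(c,cv2.COLOR_RGB2BGR))
E
```

```text
[ 0.40853021 -0.36748889  0.24017834] 0.03628950401469666
[[307.64477254 229.59016707]
 [314.54416048 229.60531981]
 [346.00140221 228.27252023]]
```

View pics/b2.png

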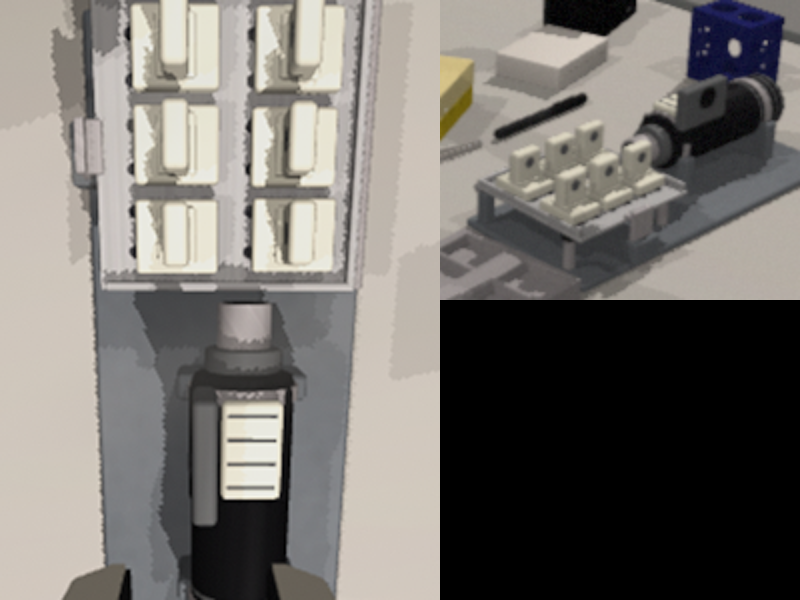

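```bash
python3 -c "
from bench import manip
print(manip.close_job())"
```

```text
the job is handed in; nothing more can be done
None
```

The job is handed in after about 34 s of robot time: the platform lies level on its catch and all six castings stand upright on it, including one that was knocked aside and put back. The blower trigger was eased off and the last pictures show the lock-on button still in; the verdict was not shown.

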